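Sort handed shelf brackets into a clamped two-bin case

ROBOT

A 6-joint arm with a two-finger parallel gripper is mounted at the origin on the work surface. World frame = base frame: x ahead of the robot, y to its left, z up, the work surface at z = 0. Lengths are in m, angles in rad, forces in N, time in s.
With the tool pointing down it reaches from about 0.275 to 0.825 m from the base axis. Payload 4.9 kg.
Tool frame: the origin (TCP) lies midway between the tips of the shut fingers; the grasp point (between the pads) lies 19 mm behind it (grip_point_offset is the distance from the TCP to the grasp point, in m); z points along the fingers, x is the direction in which the jaws open and shut, and the axes are right-handed (so a half turn about z gives the same grasp; the last joint's range is limited). The gripper opens to 85 mm and grips with 20 to 120 N. Pads are 22 mm wide; open, the fingers measure 114 mm over their backs; the gripper's body (76 mm by 85 mm) begins 54 mm behind the grasp point. The pads swing forward as they close: fully open they stand 13 mm farther back than shut.
Start: joints at [-1.34, 0.326, -0.193, 1.052, 0, 1.437], TCP at [0.196, -0.514, 0.231] pointing down, gripper open.
Joint ranges: [-2.65, 2.65], [-0.97, 1.79], [-1.3, 1.35], [-1.93, 2.1], [-1.47, 1.37], [-3.14, 3.14]. Speed limits (rad/s): [2.57, 2.57, 3.14, 3.14, 3.14, 3.14].

INTERFACE

Orientations are given as a rotation vector (axis times angle).
In Python, from cell import * gives the robot as it stands. Calls block until the motion is done:
- movep(position, orientation): joint-space move of the TCP to a pose.
- move_l(position, velocity=0.15, rot=None, until_force=None): straight line of the TCP; rot=None keeps the orientation; velocity is the mean speed in m/s. With until_force (N) it stops when the force on the tool has changed by that much, and returns True; else False.
- set_joints(angles): joint-space move.
- let_go() and grab(newtons=None): open the fingers fully, or close them until they stop; newtons is the grip in N (None keeps the last).
- sleep(seconds).
- ik(position, orientation): joint angles nearest the present ones, or None.
- get_state(): the state.
- grab_frame(name): name is "scene" or "side" or "wrist"; returns a dict with "img" (384x512x3 uint8, red, green, blue), "fx", "fy", "cx", "cy" (pixels), "cam_to_world" (4x4, takes a point from camera to world coordinates); the wrist camera has in their place "T_tool_cam" (4x4, takes a point from camera to tool coordinates, whose origin is the TCP and whose axes are the tool frame's). Camera axes: x right, y down, z forward; pixel columns grow to the right and rows downward; lengths in m; the calibration is good to about 2 mm. A picture is of the moment at which its call begins: read the wrist's pose just before it. There is no depth.
A pose or a line that the arm cannot do raises MotionError and nothing moves.
- sign_off(): hands the job in, once; it reports no verdict.
Trained networks look in the newest picture that a camera, given by its name, has taken for a name from the list of things; names that differ only in an ending like _2 or _b are one class to them, and where a whole thing is asked for, a point or a joint stands for the part that bears it (a point fixed in the world has none). Each returns a list of dicts, best first, with "score" (0 to 1); they miss things now and then, are a little off and sometimes report something else, mostly with a low value. They report only what shows in the picture. A call takes as long as a camera call. They do not tell look-alikes from the thing itself.
- spot_in(camera, name): "centre" ([column, row] in pixels, amid what is visible of it).
- silhouettes(camera, name): "mask" (384x512 bool, what is visible of it) and "centre" ([column, row] in pixels, amid what is visible of it).
- tip_of(camera, name): "centre" ([column, row] in pixels: a listed point, or the origin of a listed thing).
The state is a dict: "clock": time; "q": joint angles; "joint_velocities": joint speeds; "tau": joint torques, N m; "position": TCP position; "eef_rot": TCP orientation; "contact_force": force on the tool from outside, world axes, zero at the start; "wrist_torque": the same for the moment, N m; "finger_gap": opening from 0.0 (shut) to 1.0 (fully open).
Only numpy, scipy, OpenCV 4.12 (cv2) and the standard library are available. Lean on these libraries where they do the work, as an engineer would, in place of code of your own. Each camera call takes 0.05 s, during which the arm holds its last target. There are 200 camera calls.

TASK

Sort the cold-room shelf brackets on the black mat into the two-bin case: free the case's cover by turning its clamp knob anticlockwise, slide the cover fully back, and put every left-hand bracket in the left bin and every right-hand bracket in the right bin (left and right as the robot sees them; a bracket is left-hand if, standing on its foot and seen from its bare tail end, the foot sticks out to the left). Then slide the cover fully shut, turn the knob clockwise until it is tight again, and leave the other things on the bench alone.

Things in the scene. Friction and masses are not known exactly. Their poses are not given: they have to be found in the camera images.
- case: grey metal two-bin case, fixed. Origin: underside, midway between the bins; x away from the robot, y to its left, z up. 180 (x) x 225 (y) x 50 high, walls, divider, floor 5 thick; bins 170 x 105 inside, centres at y = +55 (left bin), -55 (right bin). Solid rear deck behind (x 90 to 260, 50 high) takes the slid-back cover. Clamp bracket on the left side (x -30 to 30, y 113 to 177, 72 high)
- cover (a joint): travel of the flat aluminium cover along the case's +x, m: 0 = fully shut over both bins (stop), 0.165 = fully back on the rear deck (stop), bins wholly open. Slides with about 2 N and stays where it is left; its top is 58 mm above the bench. A pin blocks it while the clamp is tight
- cover_handle (a point): grip point of the cover's handle: a black bar 80 long (along the case's y), 12 thick (along x), rising 32 above the cover; the point is at its middle, 82 above the bench, 8 below the bar's top. Moves with the cover; 40 nearer the robot than the cover's middle
- clamp (a joint): turn of the clamp knob, rad, clockwise from above: 1.5 = fully tight (stop), 0 = fully loose (stop). Below about 0.4 the pin under it is clear and the cover is free; starts tight (1.25 to 1.48); above 1.15 is tight. Friction about 0.06 N m; stays where it is left
- clamp_grip (a point): grip point of the black clamp knob, on its vertical turning axis, 109 above the bench: the knob has a bar grip 34 long, 14 thick, 32 high (its top 7 above this point). At joint value 0 the bar lies along the case's x; at value q it is turned clockwise from above by q
- mat: black rubber mat, 320 x 240 x 2 thick, fixed on the bench beside the case (left or right of it); origin at the centre of its underside. The brackets start on it, standing on their feet
- left1: left-hand aluminium bracket, 60 g: upright rib 60 long (its x), 8 thick, 34 high; at its +x end (x 2 to 30) a flat foot 28 x 28, 8 thick, sticks out at the bottom, to the left seen from the bare -x tail. Origin: centre of the 60 x 36 footprint, underside; z up as it stands. Rib's middle plane at y = -14, foot from y = -10 to +18. None if absent
- left2: left-hand aluminium bracket, 60 g: upright rib 60 long (its x), 8 thick, 34 high; at its +x end (x 2 to 30) a flat foot 28 x 28, 8 thick, sticks out at the bottom, to the left seen from the bare -x tail. Origin: centre of the 60 x 36 footprint, underside; z up as it stands. Rib's middle plane at y = -14, foot from y = -10 to +18. None if absent
- left3: left-hand aluminium bracket, 60 g: upright rib 60 long (its x), 8 thick, 34 high; at its +x end (x 2 to 30) a flat foot 28 x 28, 8 thick, sticks out at the bottom, to the left seen from the bare -x tail. Origin: centre of the 60 x 36 footprint, underside; z up as it stands. Rib's middle plane at y = -14, foot from y = -10 to +18. None if absent
- right1: right-hand aluminium bracket, 60 g: upright rib 60 long (its x), 8 thick, 34 high; at its +x end (x 2 to 30) a flat foot 28 x 28, 8 thick, sticks out at the bottom, to the right seen from the bare -x tail. Origin: centre of the 60 x 36 footprint, underside; z up as it stands. Rib's middle plane at y = +14, foot from y = +10 to -18. None if absent
- right2: right-hand aluminium bracket, 60 g: upright rib 60 long (its x), 8 thick, 34 high; at its +x end (x 2 to 30) a flat foot 28 x 28, 8 thick, sticks out at the bottom, to the right seen from the bare -x tail. Origin: centre of the 60 x 36 footprint, underside; z up as it stands. Rib's middle plane at y = +14, foot from y = +10 to -18. None if absent
- right3: right-hand aluminium bracket, 60 g: upright rib 60 long (its x), 8 thick, 34 high; at its +x end (x 2 to 30) a flat foot 28 x 28, 8 thick, sticks out at the bottom, to the right seen from the bare -x tail. Origin: centre of the 60 x 36 footprint, underside; z up as it stands. Rib's middle plane at y = +14, foot from y = +10 to -18. None if absent
- tube_rack: bystander: blue rack of capped tubes, 100 x 60 x 92 high, origin at the centre of its underside
- jar: bystander: clear jar with a red lid, 64 across, 75 high, origin at the centre of its underside
- wash_bottle: bystander: white bottle with a red cap, 64 across, 170 high, origin at the centre of its underside
- screwdriver: bystander: black-handled screwdriver 200 long, lying on the bench along its x; origin at its middle
Things that resemble listed ones, but are neither listed nor needed, are in the scene too. What is shaped like the right2 but orange or purple is not meant.

How it is judged:
By the outcome, as a careful person would: the job done as asked, in the order asked, and still so for the second after the job is handed in, with the robot touching nothing.
Of left1, left2, left3, right1, right2, right3 only 4 to 6 are there at a start; the rules pass over those that are not, and their reading is None.
At some moment in a run one of left1, left2, left3, right1, right2, right3 may be knocked a few centimetres aside while the robot is not near it.
Once in a run the grip may slacken for a moment while it holds something.
It also fails if it takes over 210 s, if anything falls off the work surface, if the arm or the gripper's body presses on something with over 40 N, if the wrist force passes 120 N, or if a joint passes its speed limit or range.

## Working session

There is one attempt and no reset: what is moved stays moved. The work goes in short steps, each a Python script; the robot and the scene stay as the last script left them, time stands still between calls to the robot, and variables do not carry over. Pictures are saved under pics/ and viewed, about 12 in all and at most 16, crops included, and the job is handed in when it is done.

```bash
ls; mkdir -p pics
python3 - <<'E'
from cell import *
import cv2,numpy as np
s=get_state();print(s['clock'],s['position'],s['eef_rot'])
for c in ['scene','side']:
    f=grab_frame(c);cv2.imwrite(f'pics/{c}0.png',cv2.resize(f['img'][:,:,::-1],(800,600),interpolation=cv2.INTER_CUBIC));print(c,f['fx'],f['cx'],f['cy'],np.round(f['cam_to_world'],3).tolist())
    for n in ['clamp_grip','cover_handle','case','mat','left1','right1']:
        print(n,[(np.round(d['centre']).tolist(),round(d['score'],2)) for d in tip_of(c,n)])
E
```

```text
pics
0.0 [ 0.19610859 -0.51321533  0.23050058] [-2.58657548e+00  1.78093031e+00  1.99884351e-03]
scene 370.9407870605306 258.87950148344675 189.11595500927402 [[-0.73, 0.417, -0.541, 1.121], [0.683, 0.435, -0.586, 0.667], [-0.009, -0.798, -0.603, 0.789], [0.0, 0.0, 0.0, 1.0]]
clamp_grip [([328.0, 242.0], 0.68), ([207.0, 221.0], 0.38)]
cover_handle [([293.0, 220.0], 0.62)]
case [([282.0, 246.0], 0.58)]
mat [([220.0, 193.0], 0.68)]
left1 [([210.0, 220.0], 0.72), ([233.0, 175.0], 0.71), ([294.0, 219.0], 0.57), ([282.0, 244.0], 0.31)]
right1 [([230.0, 205.0], 0.72), ([266.0, 168.0], 0.68), ([257.0, 188.0], 0.56), ([317.0, 208.0], 0.44)]
side 471.00914304030215 253.7797432588374 193.22437938567614 [[0.949, -0.145, 0.282, 0.01], [-0.316, -0.489, 0.813, -1.433], [0.02, -0.86, -0.51, 0.99], [0.0, 0.0, 0.0, 1.0]]
clamp_grip [([275.0, 234.0], 0.43), ([242.0, 152.0], 0.42)]
cover_handle [([244.0, 179.0], 0.87)]
case [([251.0, 191.0], 0.68), ([242.0, 179.0], 0.58)]
mat [([278.0, 238.0], 0.97), ([294.0, 224.0], 0.61)]
left1 [([298.0, 219.0], 0.65), ([257.0, 254.0], 0.57)]
right1 [([272.0, 229.0], 0.72), ([241.0, 234.0], 0.55), ([312.0, 242.0], 0.43)]
```

View pics/scene0.png

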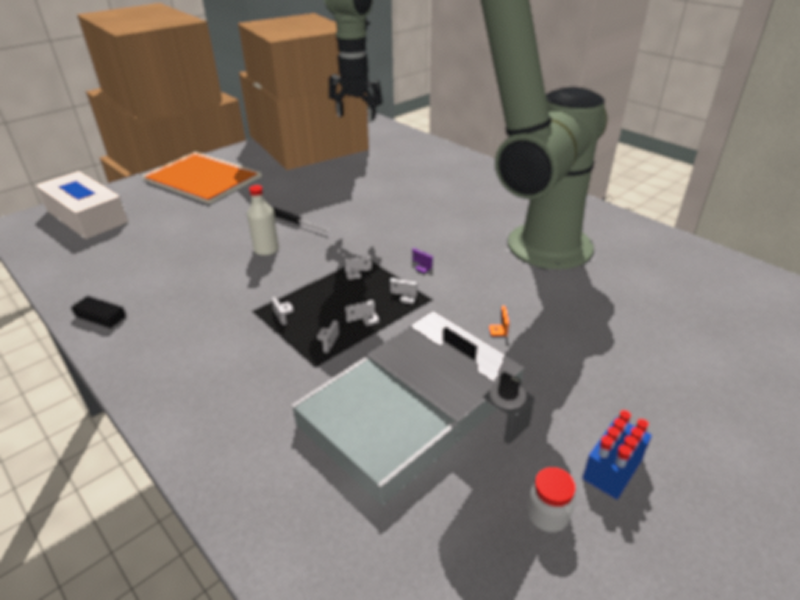

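View pics/side0.png

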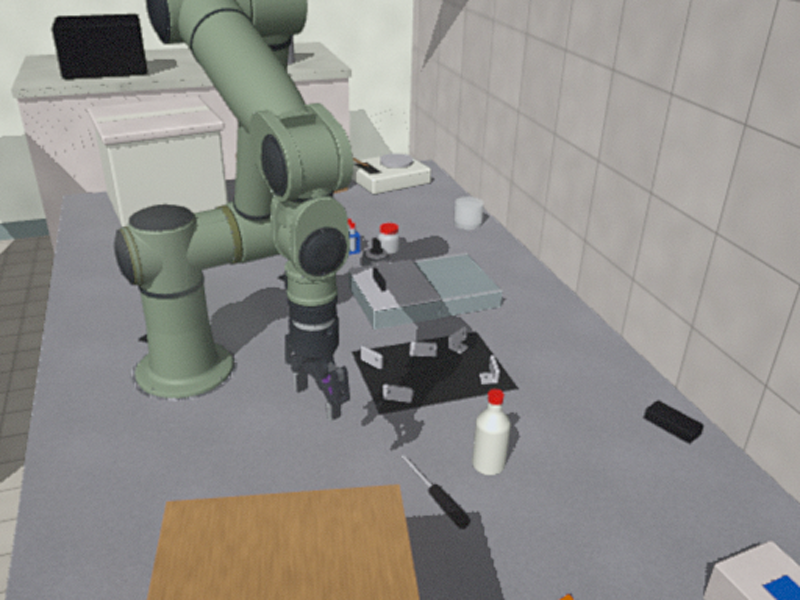

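The scene shows five silver brackets on the mat at (800-scale) (358,265), (403,289), (361,312), (327,336) and (282,310). The decoys are orange at (501,325) and purple at (421,260). The clamp knob is at (510,385) and the cover handle at (460,343). The side view agrees: handle at (378,278), knob at (376,248).

```bash
cat > h.py <<'E'
from cell import *
import cv2,numpy as np
from scipy.optimize import minimize
from scipy.spatial.transform import Rotation as Rn
def rot(a):
    x=np.array([np.cos(a),np.sin(a),0]);z=np.array([0,0,-1.]);return np.column_stack([x,np.cross(z,x),z])
def rv(a): return Rn.from_matrix(rot(a)).as_rotvec()
def frame(c,save=None,scale=1):
    s=get_state();f=grab_frame(c)
    if 'T_tool_cam' in f:
        T=np.eye(4);T[:3,:3]=Rn.from_rotvec(s['eef_rot']).as_matrix();T[:3,3]=s['position'];f['cam_to_world']=T@np.array(f['T_tool_cam'])
    f['cam_to_world']=np.array(f['cam_to_world'])
    if save: cv2.imwrite(save,cv2.resize(f['img'][:,:,::-1],None,fx=scale,fy=scale,interpolation=cv2.INTER_CUBIC))
    return f
def ray(f,px,z):
    T=f['cam_to_world'];d=T[:3,:3]@[(px[0]-f['cx'])/f['fx'],(px[1]-f['cy'])/f['fy'],1];o=T[:3,3]
    return o+d*(z-o[2])/d[2]
def proj(f,P):
    T=f['cam_to_world'];p=(np.atleast_2d(P)-T[:3,3])@T[:3,:3]
    return np.column_stack([f['fx']*p[:,0]/p[:,2]+f['cx'],f['fy']*p[:,1]/p[:,2]+f['cy']])
def box(a,b): return np.array([[x,y,z] for x in (a[0],b[0]) for y in (a[1],b[1]) for z in (a[2],b[2])])
def model(hand):  # +1 left
    m=[box((-.03,-.018,0),(.03,-.010,.034)),box((.002,-.010,0),(.03,.018,.008))]
    return m if hand>0 else [b*[1,-1,1] for b in m]
def place(hand,x,y,a,z=.002):
    R=Rn.from_euler('z',a).as_matrix();return [b@R.T+[x,y,z] for b in model(hand)]
def sil(f,boxes):
    m=np.zeros((384,512),np.uint8)
    for b in boxes: cv2.fillConvexPoly(m,cv2.convexHull(np.round(proj(f,b)*16).astype(np.int32)),1,shift=4)
    return m>0
def fit(f,mask,x0,z=.002,hands=(1,-1)):
    "best (iou,hand,x,y,yaw) per hand"
    out=[]
    for h in hands:
        c=lambda p:-(lambda s:(s&mask).sum()/max(1,(s|mask).sum()))(sil(f,place(h,p[0],p[1],p[2]/20,z)))
        st=sorted([(c([*x0,a*20]),a) for a in np.arange(0,2*np.pi,np.pi/12)])[:5]
        r=min((minimize(c,[*x0,a*20],method='Nelder-Mead',options=dict(initial_simplex=[[*x0,a*20],[x0[0]+.012,x0[1],a*20],[x0[0],x0[1]+.012,a*20],[*x0,a*20+4]],maxiter=150)) for _,a in st),key=lambda r:r.fun)
        out.append((-r.fun,h,r.x[0],r.x[1],(r.x[2]/20)%(2*np.pi)))
    return sorted(out,reverse=True)
E
python3 - <<'E'
from h import *
f=frame('scene');w=None
for c,k,hd in [('scene',(328,242),(293,220)),('side',(241,156),(242,178))]:
    f=frame(c);print(c,ray(f,k,.109).round(3),ray(f,hd,.082).round(3))
f=frame('scene')
for d in silhouettes('scene','mat')[:1]:
    ys,xs=np.nonzero(d['mask']);P=np.array([ray(f,p,.002)[:2] for p in zip(xs,ys)]);print('mat',cv2.minAreaRect((P*1000).astype(np.float32)))
for n in ['left1','right1']:
    for d in silhouettes('scene',n):
        p=ray(f,d['centre'],.015);print(n,d['score'],np.round(d['centre']),p.round(3),d['mask'].sum(),np.round(fit(f,d['mask'],p[:2]),3).tolist() if d['score']>.4 else '')
w=frame('wrist');print(w['fx'],w['cx'],w['cy'],np.round(w['T_tool_cam'],3).tolist())
E
```

```text
scene [0.535 0.291 0.109] [0.515 0.152 0.082]
side [0.543 0.281 0.109] [0.505 0.142 0.082]
mat ((537.4895629882812, -167.5948486328125), (243.32974243164062, 320.6427917480469), 89.16932678222656)
left1 0.72 [210. 216.] [ 0.633 -0.091  0.015] 135 [[0.776, 1.0, 0.642, -0.096, 3.714], [0.665, -1.0, 0.628, -0.091, 4.349]]
left1 0.66 [230. 172.] [ 0.429 -0.238  0.015] 180 [[0.882, 1.0, 0.435, -0.238, 5.782], [0.677, -1.0, 0.43, -0.233, 3.037]]
left1 0.53 [262. 259.] [0.638 0.153 0.015] 10232 [[0.038, 1.0, 0.704, 0.199, 5.084], [0.037, -1.0, 0.682, 0.174, 2.16]]
right1 0.64 [267. 169.] [ 0.315 -0.158  0.015] 128 [[0.762, -1.0, 0.315, -0.166, 1.523], [0.621, 1.0, 0.301, -0.169, 3.554]]
right1 0.62 [256. 186.] [ 0.419 -0.106  0.015] 181 [[0.826, -1.0, 0.424, -0.099, 2.031], [0.729, 1.0, 0.404, -0.116, 2.043]]
right1 0.6 [176. 198.] [ 0.661 -0.245  0.015] 102 [[0.737, -1.0, 0.647, -0.233, 4.42], [0.59, 1.0, 0.657, -0.241, 3.849]]
right1 0.56 [232. 201.] [ 0.535 -0.099  0.015] 246 [[0.916, -1.0, 0.542, -0.097, 2.679], [0.69, 1.0, 0.534, -0.097, 6.043]]
330.97431374350924 254.8531331480911 191.32751225827033 [[1.0, -0.0, 0.0, -0.001], [0.0, 0.965, 0.261, -0.066], [-0.0, -0.261, 0.965, -0.142], [0.0, 0.0, 0.0, 1.0]]
```

Run:
```python
from h import *
K=[.539,.286]
for a in (.23,.23+np.pi,.23-np.pi):
    for d in (0,1.5):
        q=ik([*K,.09],rv(a+d));print(round(a,2),d,None if q is None else np.round(q,2))
print(get_state()['clock'])
movep([*K,.25],rv(.23));print(get_state()['clock'])
f=frame('wrist','pics/w1.png',1.5)
for n in ['clamp_grip','cover_handle']:
    for d in tip_of('wrist',n): print(n,d['score'],np.round(d['centre']),ray(f,d['centre'],.109 if n[1]=='l' else .082).round(4))
print(get_state()['clock'],get_state()['q'].round(2))
```

```text
0.23 0 [ 0.37  0.56 -0.21  0.8   0.    1.71]
0.23 1.5 [ 0.37  0.56 -0.21  0.8   0.    0.21]
3.37 0 [ 0.37  0.56 -0.21  0.8   0.   -1.43]
3.37 1.5 [ 0.37  0.56 -0.21  0.8   0.   -2.93]
-2.91 0 [ 0.37  0.56 -0.21  0.8   0.   -1.43]
-2.91 1.5 [ 0.37  0.56 -0.21  0.8   0.   -2.93]
1.1
4.15
clamp_grip 0.85 [260. 176.] [0.5431 0.2896 0.109 ]
cover_handle 0.82 [195. 290.] [0.5067 0.1485 0.082 ]
4.3 [ 0.37  0.43  0.01  1.15 -0.    1.71]
```

View pics/w1.png

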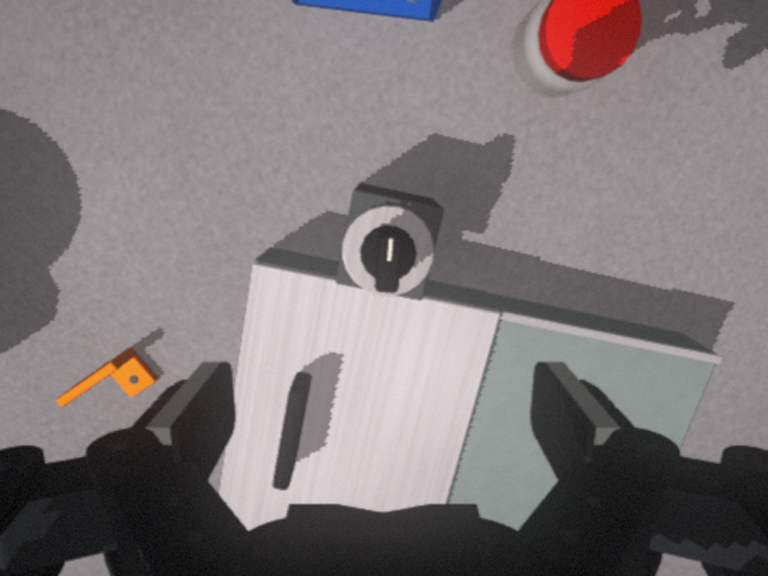

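The knob bar is at (388,255) in the 768-px crop, nearly vertical in the image, so q is about 1.44. The case yaw is about 0.02, the handle is at (297,430), and the orange look-alike is off to the left at (115,375). I'll loosen the clamp next.

Run:
```python
from h import *
K=[.5431,.2896];A=.15
movep([*K,.15],rv(A)); move_l([*K,.091],.08,until_force=15)
grab(40);s=get_state();print(s['clock'],s['finger_gap'],s['position'].round(4),s['contact_force'].round(1),s['wrist_torque'].round(2))
q=np.array(s['q']);q0=q[5]
for d in (.5,1.0,1.3,1.40):
    q[5]=q0-d;set_joints(q);s=get_state();print(d,s['clock'],s['finger_gap'],s['q'][5]-q0,s['wrist_torque'].round(2),s['contact_force'].round(1))
    if abs(s['wrist_torque'][2])>.8: break
let_go();move_l([*K,.19],.15)
f=frame('wrist','pics/w2.png',1.0)
for n in ['clamp_grip','cover_handle']:
    for d in tip_of('wrist',n): print(n,d['score'],np.round(d['centre']),ray(f,d['centre'],.109 if n[1]=='l' else .082).round(4))
```

```text
6.3167 0.15601821004228844 [0.5419 0.2894 0.0913] [-5.2 -1.4  5.5] [-0.22  0.86 -0.01]
0.5 6.8667 0.15434352451708952 -0.49797243747461617 [ 0.18 -0.26  0.08] [ 0.5  0.4 -0.6]
1.0 7.4167 0.15659108314497436 -0.9972307533474234 [ 0.62 -0.62  0.02] [ 2.2  2.1 -3. ]
1.3 7.8083 0.1586655313878452 -1.2955124359682952 [ 0.97 -0.79  0.09] [ 3.9  4.2 -4. ]
1.4 8.0583 0.15852164158006796 -1.395548695473769 [ 1.01 -0.75  0.04] [ 3.8  4.9 -4.6]
clamp_grip 0.8 [256. 198.] [0.5416 0.2912 0.109 ]
cover_handle 0.61 [ 70. 145.] [0.5051 0.1519 0.082 ]
```

View pics/w2.png

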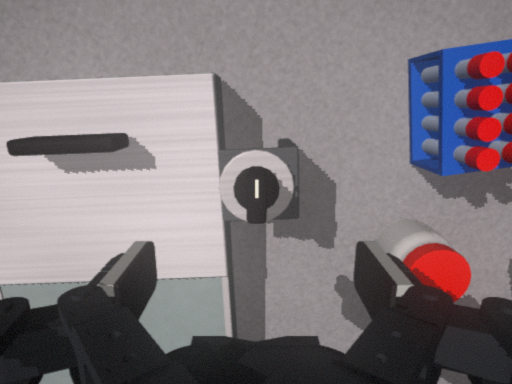

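The knob now lies along the case x (index line vertical at (257,190)), so the clamp is loose. Next is the cover.

Run:
```python
from h import *
H=np.array([.506,.150]);Y=.02;u=np.array([np.cos(Y),np.sin(Y)])
movep([*H,.14],rv(Y)); print(move_l([*H,.066],.1,until_force=15))
grab(40);s=get_state();print(s['clock'],s['finger_gap'],s['position'].round(4),s['contact_force'].round(1))
r=move_l([*(s['position'][:2]+u*.170),s['position'][2]],.1,until_force=18)
s=get_state();print(r,s['clock'],s['finger_gap'],s['position'].round(4),s['contact_force'].round(1))
let_go();move_l([*s['position'][:2],.16],.15)
# view over mat and bins
M=[.52,-.13]
movep([*M,.32],rv(Y));f=frame('wrist','pics/w3.png',1.5)
for n in ['left1','right1']:
    for d in silhouettes('wrist',n):
        if d['score']<.3: continue
        p=ray(f,d['centre'],.015);print(n,round(d['score'],2),np.round(d['centre']),p.round(3),d['mask'].sum(),np.round(fit(f,d['mask'],p[:2]),3).tolist() if d['mask'].sum()<6000 else '')
print(get_state()['clock'])
f=frame('scene','pics/s3.png',1.5)
```

```text
False
12.45 0.1300027176151622 [0.506  0.15   0.0662] [-0.5  0.6  2.8]
True 13.9833 0.1327940140612989 [0.6694 0.1533 0.0662] [-2.2  0.2  4.9]
left1 0.83 [336. 130.] [ 0.628 -0.096  0.015] 843 [[0.892, 1.0, 0.637, -0.098, 3.665], [0.595, -1.0, 0.624, -0.087, 4.181]]
left1 0.7 [194. 230.] [ 0.434 -0.242  0.015] 911 [[0.864, 1.0, 0.431, -0.238, 5.79], [0.575, -1.0, 0.426, -0.24, 3.804]]
right1 0.94 [173. 125.] [ 0.411 -0.095  0.015] 1045 [[0.933, -1.0, 0.422, -0.098, 2.133], [0.659, 1.0, 0.406, -0.102, 1.554]]
right1 0.71 [348. 228.] [ 0.656 -0.235  0.015] 976 [[0.917, -1.0, 0.645, -0.226, 4.502], [0.71, 1.0, 0.662, -0.234, 4.031]]
right1 0.71 [262. 125.] [ 0.528 -0.092  0.015] 843 [[0.939, -1.0, 0.54, -0.095, 2.722], [0.577, 1.0, 0.539, -0.096, 2.784]]
right1 0.58 [ 96. 168.] [ 0.303 -0.154  0.015] 1174 [[0.884, -1.0, 0.309, -0.161, 1.715], [0.554, 1.0, 0.307, -0.158, 3.018]]
16.9583
```

View pics/w3.png

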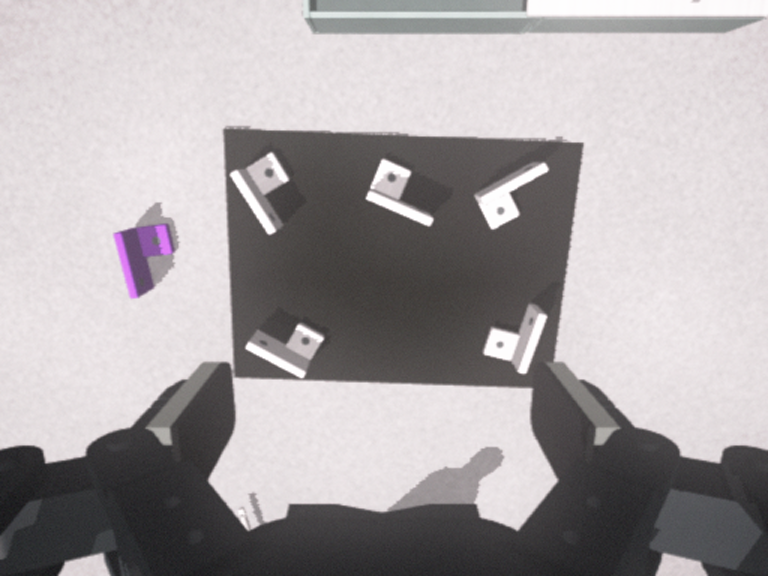

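View pics/s3.png

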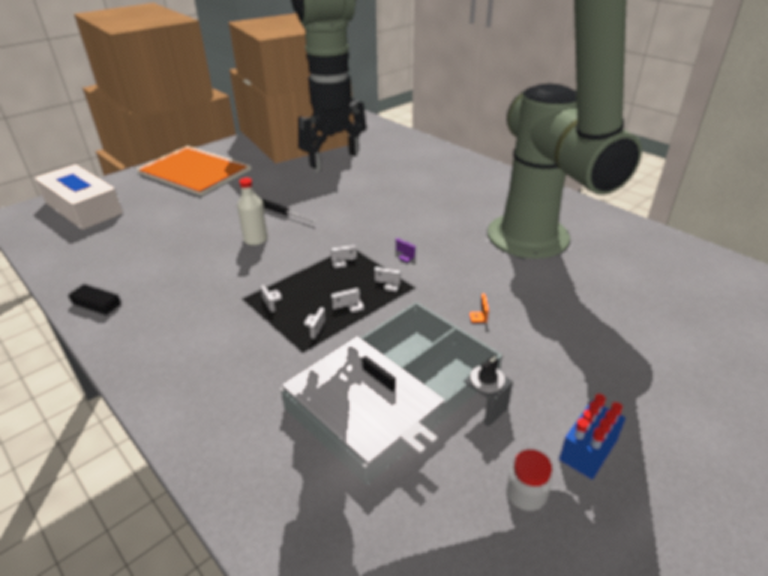

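The wrist view shows the five brackets on the mat at (255,190), (400,190), (515,195), (290,350) and (520,340), with the purple decoy off the mat at (145,260). The scene view shows the cover back and both bins open. The fits call the first two and (520,340) right-hand, and (515,195) and (290,350) left-hand, each with a clear margin. I'll nudge the cover to be sure it is at its stop, then take one look at the bins.

Run:
```python
from h import *
Y=.02
grab(40)
movep([.62,.148,.14],rv(Y));move_l([.62,.148,.074],.2);r=move_l([.69,.1495,.074],.05,until_force=10)
s=get_state();print(r,s['clock'],s['position'].round(4),s['contact_force'].round(1))
let_go();move_l([.60,.148,.16],.3)
movep([.50,.10,.30],rv(Y));f=frame('wrist','pics/w4.png',1.5)
print(get_state()['clock'])
np.savez('w4.npz',T=f['cam_to_world'])
```

```text
True 20.3167 [0.6497 0.1486 0.073 ] [ 1.1  0.2 -0.7]
22.3667
```

View pics/w4.png

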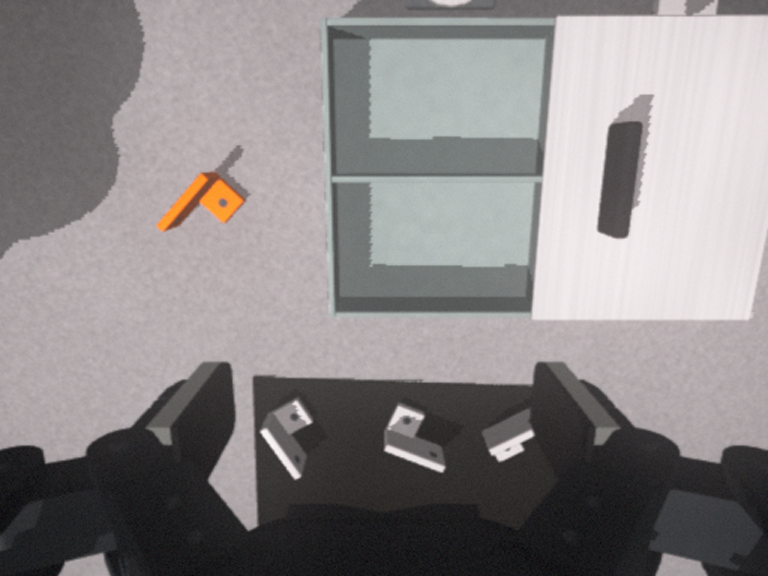

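Run:
```python
from h import *
f=dict(cam_to_world=np.load('w4.npz')['T'],fx=330.974,fy=330.974,cx=254.85,cy=191.33)
for p in [(325,18),(332,314),(332,179),(541,179)]: print(p,ray(f,np.array(p)/1.5,.05).round(4))
for p in [(553,15),(532,320),(626,123),(613,237)]: print(p,ray(f,np.array(p)/1.5,.058 if p[0]<600 else .09).round(4))
```

```text
(325, 18) [0.4566 0.2585 0.05  ]
(332, 314) [0.4601 0.0371 0.05  ]
(332, 179) [0.4608 0.1465 0.05  ]
(541, 179) [0.6217 0.1496 0.05  ]
(553, 15) [0.6161 0.2615 0.058 ]
(532, 320) [0.6235 0.0379 0.058 ]
(626, 123) [0.6625 0.1892 0.09  ]
(613, 237) [0.6646 0.112  0.09  ]
```

```bash
cat > job.py <<'E'
from h import *
O=np.array([.547,.149]);Y=.018
def cw(u,v): return O+np.array([[np.cos(Y),-np.sin(Y)],[np.sin(Y),np.cos(Y)]])@[u,v]
# slot: (u of rib, v of grip, direction of bracket +x, TCP z)
S={'A':(-.024,-.055+.030,-1,.017),'B':(.024,-.055-.030,1,.017),'C':(-.002,-.055+.008,1,.047),
   'LB':(-.024,.055-.031,1,.017),'LA':(.024,.055+.023,-1,.017)}
def wrap(a): return (a+np.pi)%(2*np.pi)-np.pi
def grip(h,x,y,a): return np.array([x,y])+Rn.from_euler('z',a).as_matrix()[:2,:2]@[-.012,-.014*h]
def see(x,y,rad=.06):
    f=frame('wrist');best=None
    for n in ('left1','right1'):
        for d in silhouettes('wrist',n):
            p=ray(f,d['centre'],.015)
            if np.hypot(p[0]-x,p[1]-y)<rad and d['mask'].sum()<9000 and d['score']>.3:
                r=fit(f,d['mask'],p[:2]);print(n,round(d['score'],2),[np.round(k,3).tolist() for k in r])
                if best is None or r[0][0]>best[0]: best=r[0]
    return best
def do(h,x,y,a,slot,zp=.011):
    u,v,D,zt=S[slot];Da=Y+D*np.pi/2;g=grip(h,x,y,a);t=cw(u,v)
    # jaw angle with wrist range ok at both ends
    c=[]
    for k in (a+np.pi/2,a-np.pi/2):
        for n in (-1,0,1):
            p=wrap(k)+2*np.pi*n;q1=np.arctan2(g[1],g[0])+np.pi/2-p;q2=np.arctan2(t[1],t[0])+np.pi/2-(p+wrap(Da-a))
            c.append((max(abs(wrap(q1)),abs(wrap(q2))),p))
    j=min(c)[1]
    movep([*g,.16],rv(j));b=see(x,y)
    if b is None or b[0]<.75 or b[1]!=h: print('LOOK',b);return False
    _,_,x,y,a2=b;j+=wrap(a2-a);a=a2;g=grip(h,x,y,a)
    move_l([*g,.06],.25,rot=rv(j));r=move_l([*g,zp],.08,until_force=12)
    grab(40);s=get_state();print('grip',s['clock'],r,round(s['finger_gap'],3),s['position'].round(4))
    move_l([*g,.13],.2);print('lift',round(get_state()['finger_gap'],3))
    if get_state()['finger_gap']<.04: return False
    jt=j+wrap(Da-a)
    movep([*t,.13],rv(jt));grab(40);s=get_state();print('over',round(s['finger_gap'],3))
    if s['finger_gap']<.04: return False
    frame('wrist',f'pics/over_{slot}.png')
    r=move_l([*t,zt],.12,until_force=10);s=get_state();print('down',r,s['position'].round(4))
    let_go();move_l([*t,.13],.25);print('done',get_state()['clock']);return True
E
python3 - <<'E'
from job import *
do(-1,.422,-.098,2.133,'A')
frame('scene','pics/s5.png',1.5)
E
```

```text
right1 0.9 [[0.955, -1.0, 0.421, -0.098, 2.126], [0.565, 1.0, 0.408, -0.101, 1.534]]
grip 25.5667 False 0.085 [ 0.4159 -0.1158  0.0111]
lift 0.083
over 0.085
down False [0.5241 0.1236 0.0176]
done 30.7917
```

Run:
```python
from job import *
ok=do(-1,.645,-.226,4.502,'B')
if ok: ok=do(1,.637,-.098,3.665,'LB')
movep([.50,.10,.30],rv(Y));frame('wrist','pics/w6.png',1.5)
```

```text
right1 0.79 [[0.931, -1.0, 0.646, -0.225, 4.459], [0.63, 1.0, 0.659, -0.231, 3.848]]
grip 35.4083 False 0.084 [ 0.6626 -0.2166  0.0112]
lift 0.083
over 0.086
down False [0.5732 0.0644 0.0177]
done 41.3833
left1 0.6 [[0.923, 1.0, 0.638, -0.097, 3.669], [0.559, -1.0, 0.627, -0.089, 4.281]]
grip 44.3583 False 0.087 [ 0.6417 -0.0785  0.0112]
lift 0.084
over 0.084
down False [0.5232 0.1727 0.0177]
done 49.9333
```

View pics/w6.png

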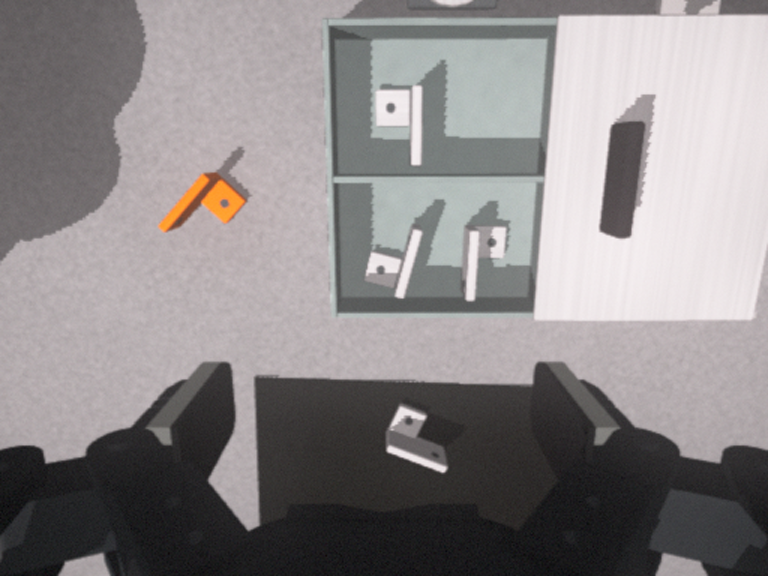

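All three brackets are upright in the correct bins: one left-hand at (400,120), two right-hand at (395,265) and (485,260). There is room for the third right-hand one between and above them.

Run:
```python
from job import *
S['C']=(.003,-.055+.008,1,.047)
ok=do(-1,.54,-.095,2.722,'C',.013)
if ok: ok=do(1,.431,-.238,5.79,'LA')
movep([.50,.10,.30],rv(Y));frame('wrist','pics/w7.png',1.5);frame('scene','pics/s7.png')
```

```text
right1 0.61 [[0.558, -1.0, 0.509, -0.087, 6.032], [0.551, 1.0, 0.53, -0.105, 2.129]]
LOOK (np.float64(0.5579859678085018), -1, np.float64(0.5092208934823148), np.float64(-0.08654300391576243), np.float64(6.031744885932538))
```

View pics/w7.png

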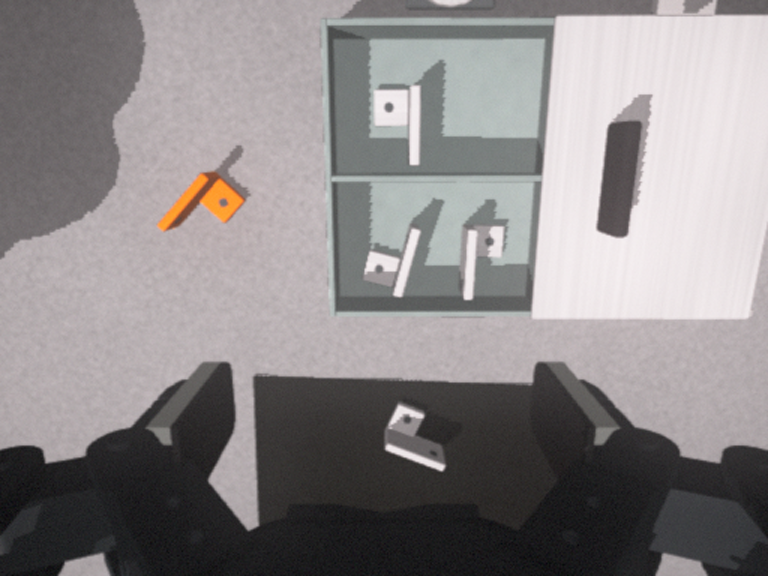

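The bracket hasn't moved, still at (415,437). The close mask was probably cut off, so I'll retry from higher.

```bash
sed -i 's/\[\*g,.16\]/[*g,.23]/' job.py
python3 - <<'E'
from job import *
S['C']=(.003,-.055+.008,1,.047)
ok=do(-1,.54,-.095,2.722,'C',.013)
if not ok: frame('wrist','pics/fail.png')
if ok: ok=do(1,.431,-.238,5.79,'LA')
if ok: movep([.50,.10,.30],rv(Y));frame('wrist','pics/w8.png',1.5)
E
```

```text
LOOK None
```

View pics/fail.png

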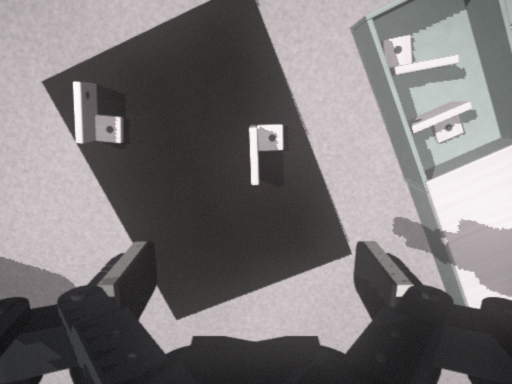

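The bracket is plainly visible at (265,152) and the network just missed it. I'll add a brightness-mask fallback on the black mat.

```bash
python3 - <<'E'
s=open('job.py').read()
s=s.replace("    return best\ndef do","""    if best is None or best[0]<.8:  # fallback: bright blob on the black mat
        _,L,st,C=cv2.connectedComponentsWithStats((f['img'].min(2)>75).astype(np.uint8))
        for i in range(1,len(st)):
            p=ray(f,C[i],.015)
            if 300<st[i,4]<6000 and np.hypot(p[0]-x,p[1]-y)<rad:
                r=fit(f,L==i,p[:2]);print('blob',st[i,4],[np.round(k,3).tolist() for k in r])
                if best is None or r[0][0]>best[0]: best=r[0]
    return best
def do""");open('job.py','w').write(s)
E
python3 - <<'E'
from job import *
S['C']=(.003,-.055+.008,1,.047)
ok=do(-1,.54,-.095,2.722,'C',.013)
if not ok: frame('wrist','pics/fail2.png')
if ok: ok=do(1,.431,-.238,5.79,'LA')
if ok: movep([.50,.10,.30],rv(Y));frame('wrist','pics/w8.png',1.5)
E
```

```text
right1 0.92 [[0.942, -1.0, 0.54, -0.095, 2.745], [0.578, 1.0, 0.531, -0.105, 2.143]]
grip 57.9333 False 0.081 [ 0.5454 -0.1123  0.0132]
lift 0.084
over 0.087
down False [0.5514 0.1021 0.0476]
done 62.3667
left1 0.83 [[0.907, 1.0, 0.43, -0.237, 5.785], [0.625, -1.0, 0.426, -0.251, 0.038]]
grip 66.3833 False 0.086 [ 0.4127 -0.244   0.0112]
lift 0.087
over 0.085
down False [0.5703 0.2276 0.0178]
done 71.625
```

View pics/w8.png

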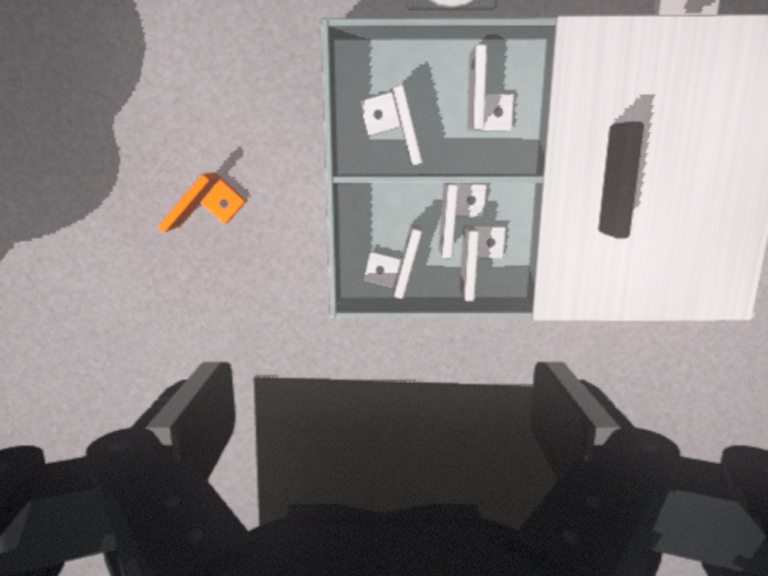

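All five are upright in the right bins: left bin (395,115) and (490,95), right bin (395,265), (465,215) and (485,260). Next I close the cover.

Run:
```python
from job import *
H=cw(-.04+.165,0);H=np.array([.6705,.1525]);u=np.array([np.cos(Y),np.sin(Y)])
movep([*H,.15],rv(Y)); print(move_l([*H,.066],.1,until_force=15))
grab(50);s=get_state();print(s['clock'],s['finger_gap'],s['position'].round(4),s['contact_force'].round(1))
g=s['position']
for k in range(2):
    r=move_l([*(g[:2]-u*.170),g[2]],.1,until_force=18);s=get_state();print(r,s['clock'],s['finger_gap'],s['position'].round(4),s['contact_force'].round(1))
    if s['position'][0]<.512: break
    grab(50)
let_go();p=s['position'];move_l([*p[:2],.15],.2)
q=p[:2]+u*.045;grab();move_l([*q,.15],.2);move_l([*q,.074],.2)
r=move_l([*(q-u*.06),.074],.05,until_force=10);s=get_state();print('nudge',r,s['position'].round(4))
move_l([*(s['position'][:2]+u*.015),.074],.1);move_l([*(s['position'][:2]+u*.015),.16],.25);let_go()
movep([.5418,.2905,.19],rv(1.55));f=frame('wrist','pics/w9.png');print(get_state()['clock'])
for d in tip_of('wrist','clamp_grip'): print(d['score'],np.round(d['centre']),ray(f,d['centre'],.109).round(4))
```

```text
False
75.15 0.12951287425668254 [0.6695 0.1525 0.0662] [-5.  -0.4  5.5]
True 76.6917 0.12907708380933233 [0.5045 0.1492 0.0662] [ 1.8 -0.8  2.7]
nudge True [0.5241 0.1496 0.0745]
83.125
0.97 [256. 201.] [0.5433 0.2918 0.109 ]
```

View pics/w9.png

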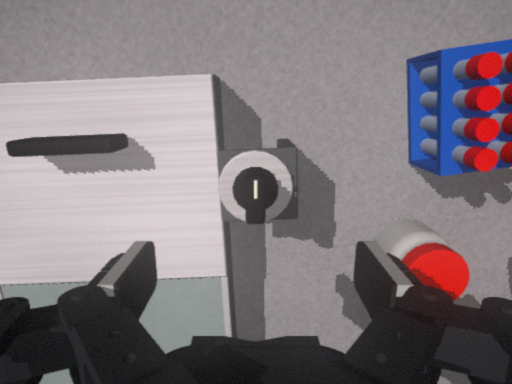

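The cover is shut, with the picture the same as before opening (handle at (68,143), knob at (256,190)). Now I tighten the clamp.

Run:
```python
from h import *
K=[.542,.2905];A=1.55
move_l([*K,.091],.1,until_force=15,rot=rv(A))
grab(50);s=get_state();print(s['clock'],s['finger_gap'],s['position'].round(4),s['contact_force'].round(1))
q=np.array(s['q']);q0=q[5]
for d in (.5,1.0,1.25,1.35,1.42):
    q[5]=q0+d;set_joints(q);s=get_state();print(d,s['finger_gap'],round(s['q'][5]-q0,3),s['wrist_torque'].round(2),s['contact_force'].round(1))
    if abs(s['wrist_torque'][2])>.6: break
let_go();move_l([*K,.25],.2)
f=frame('wrist','pics/w10.png');print(get_state()['clock'])
```

```text
84.9667 0.15350795166178166 [0.5421 0.2903 0.0913] [-0.7 -0.9  1.6]
0.5 0.15544010605674277 0.498 [-0.31  0.12  0.  ] [-0.8 -1.6  1.6]
1.0 0.15301560754919322 0.997 [-0.54  0.3  -0.05] [-1.9 -2.2  3.3]
1.25 0.15114706591362426 1.246 [-0.67  0.47 -0.12] [-2.4 -3.5  3.8]
1.35 0.15190633473485726 1.346 [-0.77  0.61 -0.04] [-3.1 -3.9  4.2]
1.42 0.15296504344398296 1.416 [-0.82  0.61 -0.06] [-2.1 -4.2  4.8]
88.6
```

View pics/w10.png

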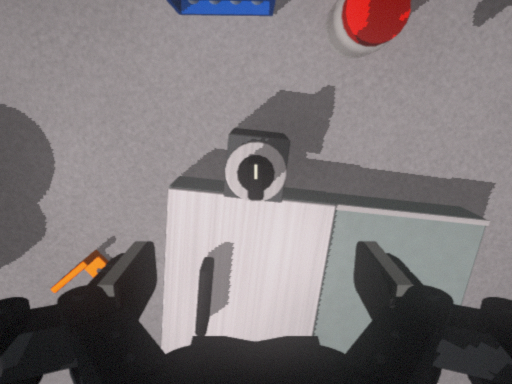

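The knob bar is aligned at (256,172), so q is about 1.45 and the clamp is tight, with the cover shut. I'll move clear, take a last scene check, then hand in.

Run:
```python
from h import *
movep([.35,-.40,.35],rv(0));frame('scene','pics/fin.png',1.5);print(get_state()['clock'])
```

```text
91.2083
```

View pics/fin.png

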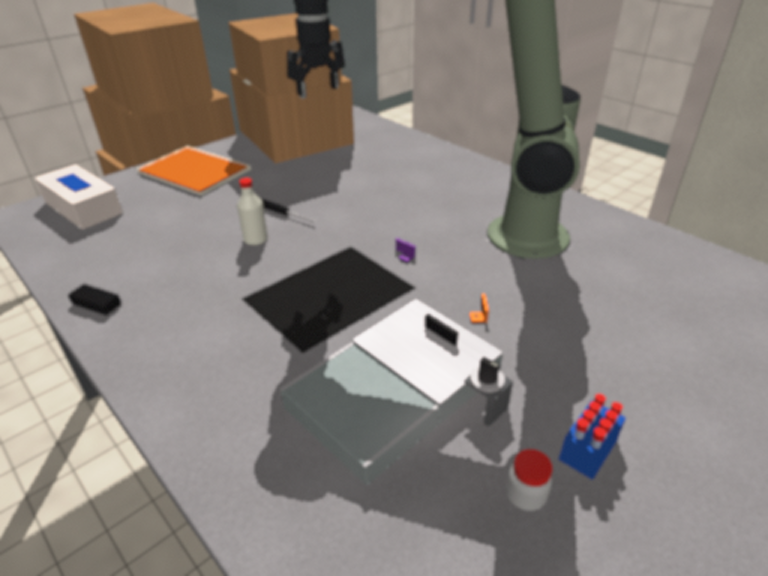

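The mat is empty at (330,298), the cover is shut, the knob is tight at (488,372), and the bystanders and decoys are where they were.

```bash
python3 -c "
from cell import *
sign_off()"
```

```text
the job is handed in; nothing more can be done
```

The job is handed in, at about 91 s of the 210 s allowed. I loosened the clamp and slid the cover back to its stop. Two left-hand brackets went into the left bin and three right-hand ones into the right bin. I then slid the cover shut to its stop and turned the knob clockwise until tight.

**Last checks:**
- **Brackets:** all five stood upright in the correct bins just before I closed the cover. No sixth bracket was seen, and the mat was empty at the end.
- **Cover:** its handle came back to x = 0.5045 m, against 0.506 m at the start. A further push found it against the stop.
- **Knob:** it turned 1.42 rad and by picture stands at about 1.45 rad, above the 1.15 that counts as tight. I did not push it hard against its end stop.
- **Other things:** the bystanders and the orange and purple look-alikes appeared unmoved in the last scene picture.

**What went wrong on the way:**
- Two close looks at the third right-hand bracket failed, one on a bad mask and one on a missed detection. The third look worked.
- Two brackets in the bins were turned slightly, probably by the opening fingers, but stayed upright and in the correct bins.

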